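# Hold a tacked plate square for welding

## Task

Pick up the aluminium square, stand its foot flat on the base plate and push it heel first into the middle of the corner, so that it brings the leaning tacked plate upright and both its faces touch: foot on the base plate, back against the upright plate. Keep it pressed down and into the corner, and finish while still gripping and holding it there. Do not push the plate well past square, and leave the other things alone.

Things in the scene. Friction and masses are not known exactly. Their poses are not given: they have to be found in the camera images.
- square: Loose aluminium square, 0.33 kg, standing on its foot. Foot 110 long (x 0 to -110), 44 wide (y), 12 thick; upright blade 40 (x 0 to -40) by 12 (y), top at z = 110. Origin: middle of the heel edge, on the underside. +x points out of the heel, away from the foot; z up. Blade back and heel end are one flat face at x = 0. Grip the blade across its 12 mm (y) near x = -20, z = 70 to 95
- blade_top (a point): Middle of the top end of the square's blade (x = -20, y = 0, z = 110 in the square's frame)
- base: Workpiece, fixed: bare steel base plate 10 thick, 170 wide (y), x = -145 to +55. Origin at table level below the middle of the corner line. +x points from the clear side, where the square goes, into the upright plate; z up. Square is home with its x along this x and its heel edge on the corner line. Blue clamp, 35 high, behind the plate at x = 9 to 59
- corner (a point): Middle of the inside corner, on top of the base plate (z = 10 in the base's frame): the corner line runs through it along the base's y; the front face of the upright plate starts there
- plate (a joint): Lean (rad) of the upright steel plate (150 wide along y, centred, 75 high, 8 thick) about the corner line: 0 = square, positive = leaning over the clear side (starts 0.06 to 0.16), negative = pushed back past square. The tacks are stiff: it stays where left, moves when pushed at its top with about 3 N. At its foot it stops the square's heel hard
- pipe_stub: Bystander: short dark pipe, 60 across, 55 high, standing; origin at the centre of its underside
- tin: Bystander: grey rod tin, 56 across, 100 high, standing; origin at the centre of its underside
- flat_bar: Bystander: steel flat bar 150 x 25 x 6, lying; origin at the centre of its underside
- hammer: Bystander: hammer about 240 long, lying, head to its +x
Mind the look-alikes: they are no part of the job. There is more than one size of the square; the job needs the largest.

How it is judged:
By the outcome, as a careful person would: the job done as asked, in the order asked, and still so for the second after the job is handed in, while the arm keeps its last pose, push and grip.
It also fails if it takes over 54 s, if anything falls off the work surface, if the arm or the gripper's body presses on something with over 40 N, if the wrist force passes 120 N, or if a joint passes its speed limit or range.

## Robot

A 6-joint arm with a two-finger parallel gripper is mounted at the origin on the work surface. World frame = base frame: x ahead of the robot, y to its left, z up, the work surface at z = 0. Lengths are in m, angles in degrees, forces in N, time in s.
With the tool pointing down it reaches from about 0.25 to 0.725 m from the base axis. Payload 9.7 kg.
Tool frame: the origin (TCP) lies midway between the tips of the shut fingers; the grasp point (between the pads) lies 19 mm behind it (grip_point_offset is the distance from the TCP to the grasp point, in m); y points along the fingers, z is the direction in which the jaws open and shut, and the axes are right-handed (so a half turn about y gives the same grasp; the last joint's range is limited). The gripper opens to 85 mm and grips with 20 to 120 N. Pads are 22 mm wide; open, the fingers measure 114 mm over their backs; the gripper's body (76 mm by 85 mm) begins 54 mm behind the grasp point. The pads swing forward as they close: fully open they stand 13 mm farther back than shut.
Start: joints at [-66.52, 4.979, 10.078, 95.1, 0, 90], TCP at [0.219, -0.504, 0.231] pointing down, gripper open.
Joint ranges: [-179.16, 179.16], [-48.56, 103.87], [-65.8, 70.77], [-126.05, 130.52], [-82.76, 87.17], [-180, 180]. Speed limits (degrees/s): [127.2, 127.2, 147.25, 180, 180, 180].

## Interface

Orientations are given as [roll, pitch, yaw] about the fixed x, y, z axes, in that order (R = Rz(yaw) Ry(pitch) Rx(roll)).
In Python, from workcell import get_obs, camera, job_done, grip_point_offset gives the robot as it stands.
- The arm moves only by the tool move_arm, never from a script. Its argument "deltas" is a list that holds one entry, the list of rows, each a list of 4 numbers: the shift along the tool's x, y, z in m, then the turn about the tool's y in degrees. A call has 1 to 5 rows; each row is the pose to reach, as a shift and turn from the pose commanded when the call began, along the tool's axes at that moment; what a row does not reach only later rows make up. A row lasts 1/10 s, in which the tool goes at most 50 mm and 8.59 degrees, less where a joint would pass 70% of its speed; a pose out of reach is approached as far as the arm can. A call with a gripper value outside its range is refused whole. "claw" is the finger opening in m, from 0 to 0.0854, set as the call begins (left out, the last holds). The fingers move at their own pace and stop on an object; "newtons" is the grip in N (left out, the last holds). Time passes only in rows, so rows that repeat a pose let the fingers close. It gives the time, the measured TCP pose, the force and the opening at its end, in the units of the state.
- get_obs(): the state, without advancing time (a new reading comes with each control period).
- camera(name): name is "scene" or "top"; returns a dict with "color" (480x640x3 uint8, blue, green, red), "range_z" (480x640 float32, m along the optical axis (not along the pixel's ray), 0 where there is no reading), "fx", "fy", "cx", "cy" (pixels), "T" (4x4, takes a point from camera to world coordinates). Camera axes: x right, y down, z forward; pixel columns grow to the right and rows downward; lengths in m; the calibration is good to about 2 mm. A picture is of the moment at which its call begins.
- job_done(): hands the job in, once; it reports no verdict.
The state is a dict: "time": time; "q": joint angles; "qd": joint speeds; "joint_efforts": joint torques, N m; "ee_pos": TCP position; "tcp_rot": TCP orientation; "wrist_force": force on the tool from outside, world axes, zero at the start; "torque": the same for the moment, N m; "opening": finger opening in m.
Only numpy, scipy, OpenCV 4.12 (cv2) and the standard library are available. Lean on these libraries where they do the work, as an engineer would, in place of code of your own. Each camera call takes 0.05 s, during which the arm holds its last target. There are 200 camera calls.

## Working session

There is one attempt and no reset: what is moved stays moved. The work goes in short steps, Python scripts to look and compute and a tool call to move; the robot and the scene stay as the last step left them, time stands still between calls to the robot, and variables do not carry over. Pictures are saved under pics/ and viewed, about 8 in all and at most 12, crops included, and the job is handed in when it is done.

Besides the shell and the picture viewer there is one more tool, called after "Call:" as name([rows], argument=value, ...), one row to a line, values as JSON. move_arm: Moves the arm, as the interface text tells. Its arguments: {"type":"object","properties":{"deltas":{"type":"array"},"claw":{"type":"number"},"newtons":{"type":"number"}},"required":["deltas"]}

```bash
mkdir -p pics; ls
python3 - <<'E'
from workcell import *
import cv2,numpy as np
print(get_obs(),grip_point_offset)
for n in("top","scene"):
    c=camera(n); cv2.imwrite(f"pics/{n}0.png",c["color"]); np.savez(f"{n}0.npz",**c); print(n,c["fx"],c["cx"],c["cy"],c["T"].round(3).tolist())
E
```

```text
pics
{'time': 0.0, 'q': array([-6.65217727e+01,  5.01036495e+00,  1.00340616e+01,  9.50993672e+01,
       -2.06218905e-03,  9.00007140e+01]), 'qd': array([-0.08287748, -0.02338722,  0.01144916, -0.01350636, -0.15441989,
        0.05558643]), 'joint_efforts': array([ 2.06992436e-04, -5.20387602e+01,  4.64805436e+01,  1.63968955e-02,
       -9.23987500e-05,  3.31535614e-05]), 'ee_pos': array([ 0.21901876, -0.5042583 ,  0.23058661]), 'tcp_rot': array([-9.00756706e+01, -2.06313017e-03, -1.56522484e+02]), 'wrist_force': array([-0.5043038 , -0.08222659, -0.14591633]), 'torque': array([0.02095347, 0.01106915, 0.00206071]), 'opening': 0.0852999698935454} 0.0187
top 515.7621925879804 316.94245206844505 231.08693986770461 [[0.015, -0.992, 0.127, 0.437], [-1.0, -0.014, 0.007, -0.013], [-0.005, -0.128, -0.992, 1.318], [0.0, 0.0, 0.0, 1.0]]
scene 511.79289311448497 320.80868106599826 241.6585576476445 [[-0.623, 0.458, -0.635, 1.315], [0.782, 0.376, -0.497, 0.572], [0.011, -0.806, -0.592, 0.769], [0.0, 0.0, 0.0, 1.0]]
```

View pics/top0.png

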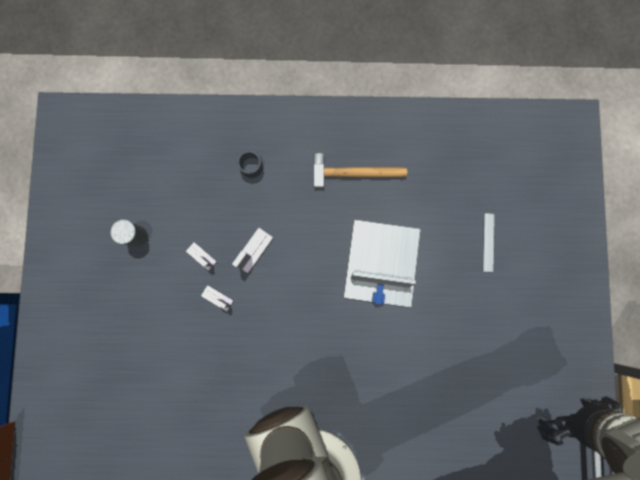

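View pics/scene0.png

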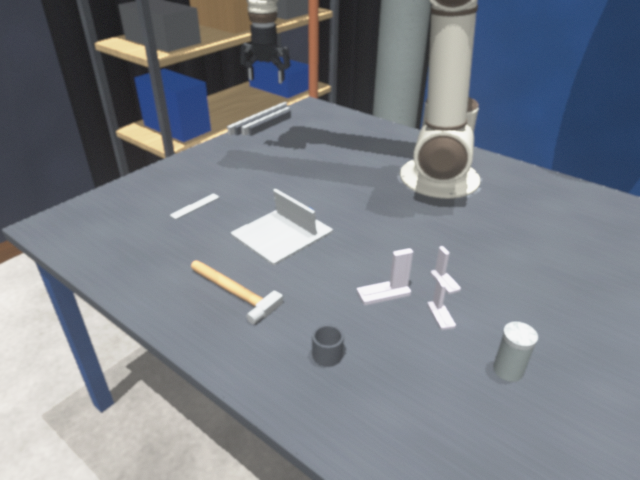

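Three squares: large at top px (252,250), two small at (201,256) and (217,298). The large one fits (foot ≈110 mm); confirm it in a crop and measure by depth.

```bash
cat > h.py <<'E'
import numpy as np,cv2
def cloud(c):
    z=c["range_z"]; v,u=np.indices(z.shape)
    p=np.stack([(u-c["cx"])/c["fx"]*z,(v-c["cy"])/c["fy"]*z,z],-1)
    P=p@c["T"][:3,:3].T+c["T"][:3,3]; P[z==0]=np.nan
    return P
def proj(c,P):
    P=np.atleast_2d(P); p=(P-c["T"][:3,3])@c["T"][:3,:3]
    return np.c_[p[:,0]/p[:,2]*c["fx"]+c["cx"],p[:,1]/p[:,2]*c["fy"]+c["cy"]]
def sel(P,lo,hi):
    Q=P.reshape(-1,3); return Q[np.all((Q>lo)&(Q<hi),1)]
E
python3 - <<'E'
from h import *
cs={n:dict(np.load(n+"0.npz")) for n in("top","scene")}
t=cs["top"]; P=cloud(t); S=cloud(cs["scene"])
for u,v in[(252,250),(201,256),(217,298),(384,240),(384,280),(379,295),(450,300)]: print((u,v),P[v,u].round(4))
np.set_printoptions(suppress=True,precision=4)
for n,Q in(("top",P),("scene",S)):
    c=P[250,252]
    for nm,lo,hi in(("sqfoot",.006,.02),("sqblade",.04,.14),("sqtop",.1,.125)):
        q=sel(Q,[c[0]-.07,c[1]-.075,lo],[c[0]+.07,c[1]+.075,hi])
        if len(q)<5: print(n,nm,len(q));continue
        print(n,nm,len(q),q.mean(0),cv2.minAreaRect(q[:,:2].astype(np.float32)),np.percentile(q[:,2],[5,50,95]))
    b=P[240,384]
    for nm,lo,hi in(("base",.005,.018),("plate",.03,.1),("ptop",.075,.1)):
        q=sel(Q,[b[0]-.15,b[1]-.12,lo],[b[0]+.12,b[1]+.12,hi])
        if len(q)<5: print(n,nm,len(q));continue
        print(n,nm,len(q),q.mean(0),cv2.minAreaRect(q[:,:2].astype(np.float32)),np.percentile(q[:,2],[5,50,95]))
a=cv2.resize(t["color"][215:325,170:270],None,fx=5,fy=5,interpolation=2)
b=cv2.resize(cs["scene"]["color"][235:340,345:470],None,fx=4,fy=5.238,interpolation=2)
cv2.imwrite("pics/crop1.png",cv2.resize(np.hstack([a,b[:550]]),(800,440)) )
E
```

```text
(252, 250) [0.5541 0.1595 0.0145]
(201, 256) [0.5374 0.2896 0.0093]
(217, 298) [0.4321 0.2447 0.0088]
(384, 240) [ 0.5849 -0.1756  0.0112]
(384, 280) [ 0.481 -0.167  0.079]
(379, 295) [ 0.4455 -0.1599  0.0368]
(450, 300) [ 0.4359 -0.3432  0.0017]
top sqfoot 599 [0.5597 0.1513 0.012 ] ((0.5478125214576721, 0.1608520895242691), (0.13545291125774384, 0.12269483506679535), 6.241512298583984) [0.0074 0.0117 0.0171]
top sqblade 162 [0.5236 0.1761 0.0935] ((0.5250372886657715, 0.17789800465106964), (0.01242161076515913, 0.03956255316734314), 55.39486312866211) [0.0498 0.1051 0.1124]
top sqtop 96 [0.5247 0.1779 0.1086] ((0.5251556634902954, 0.17823123931884766), (0.012281516566872597, 0.03966085985302925), 56.82685852050781) [0.1035 0.1091 0.113 ]
top base 4245 [ 0.5376 -0.1688  0.0095] ((0.5704219937324524, -0.17478246986865997), (0.26908737421035767, 0.2373034805059433), 0.8586409687995911) [0.0057 0.0094 0.0139]
top plate 539 [ 0.4762 -0.1625  0.0627] ((0.46223413944244385, -0.16123002767562866), (0.14981894195079803, 0.05629351735115051), 82.64788055419922) [0.0315 0.0693 0.0864]
top pto
[... 488 characters left out ...]
15 0.1117]
scene sqtop 150 [0.5309 0.1778 0.1081] ((0.5290911197662354, 0.17678174376487732), (0.014942135661840439, 0.04023115709424019), 54.83383560180664) [0.1008 0.1097 0.1129]
scene base 2698 [ 0.5541 -0.1642  0.0114] ((0.5692801475524902, -0.1773657202720642), (0.2684002220630646, 0.23515677452087402), 0.1170404776930809) [0.0076 0.0116 0.0144]
scene plate 781 [ 0.4902 -0.1603  0.0622] ((0.4897511303424835, -0.16542327404022217), (0.15363046526908875, 0.015341849997639656), 84.77464294433594) [0.0332 0.063  0.0871]
scene ptop 247 [ 0.4914 -0.1618  0.0832] ((0.48934534192085266, -0.16550739109516144), (0.14961910247802734, 0.011698204092681408), 82.73233795166016) [0.0758 0.0847 0.0882]
```

View pics/crop1.png

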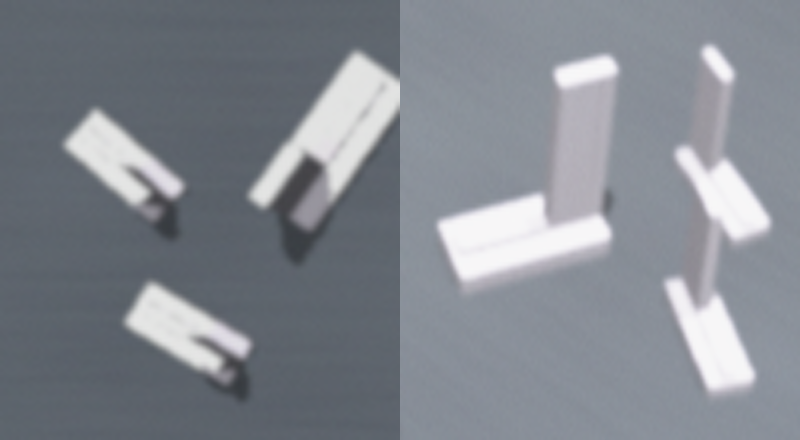

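The crop confirms it: the square at top px (252,250), with its blade top measured at z≈110 and a 40×12 mm section, is the largest. The other two are clearly smaller. Next I fit the base and the foot more exactly.

```bash
cat >> h.py <<'E'
def onplane(c,uv,h):
    uv=np.atleast_2d(uv).astype(float)
    d=np.c_[(uv[:,0]-c["cx"])/c["fx"],(uv[:,1]-c["cy"])/c["fy"],np.ones(len(uv))]@c["T"][:3,:3].T
    o=c["T"][:3,3]; return o+d*((h-o[2])/d[:,2])[:,None]
def togo(o,xyz,yaw):
    "tool-axis shift and turn from the measured pose (tool down) to TCP xyz, tool-x yaw"
    y=np.radians(o["tcp_rot"][2]); d=np.array(xyz)-o["ee_pos"]
    return [round(float(v),4) for v in(np.cos(y)*d[0]+np.sin(y)*d[1],-d[2],-np.sin(y)*d[0]+np.cos(y)*d[1])]+[round(float(-((yaw-np.degrees(y)+180)%360-180)),2)]
E
python3 - <<'E'
from h import *
from workcell import get_obs
for n,(sb,ss) in dict(top=((384,240),(262,242)),scene=((270,240),(375,292))).items():
    c=dict(np.load(n+"0.npz")); g=cv2.cvtColor(c["color"],cv2.COLOR_BGR2GRAY)
    for nm,s,h in(("base",sb,.010),("foot",ss,.012)):
        m=((g>135)).astype(np.uint8); k,l=cv2.connectedComponents(m)
        m=(l==l[s[1],s[0]]).astype(np.uint8); uv=np.argwhere(m)[:,::-1]
        q=onplane(c,uv,h)
        if n=="scene" and nm=="foot":
            P=cloud(c)[uv[:,1],uv[:,0]]; q=q[P[:,2]<.02]
        print(n,nm,len(q),cv2.minAreaRect((q[:,:2]*1000).astype(np.float32)),cv2.boxPoints(cv2.minAreaRect((q[:,:2]*1000).astype(np.float32))).round().tolist())
print(togo(get_obs(),[.527,.1775,.2],-34))
E
```

```text
top base 4350 ((527.4669189453125, -171.9571075439453), (174.75257873535156, 201.909423828125), 82.86677551269531) [[416.0, -246.0], [617.0, -271.0], [638.0, -98.0], [438.0, -73.0]]
top foot 721 ((553.6187133789062, 159.400390625), (48.298282623291016, 117.76685333251953), 55.16641616821289) [[491.0, 173.0], [588.0, 106.0], [616.0, 146.0], [519.0, 213.0]]
scene base 159757 ((-632.779296875, -346.5977783203125), (3446.614990234375, 1484.4696044921875), 13.522396087646484) [[-2482.0, -28.0], [-2135.0, -1471.0], [1216.0, -665.0], [869.0, 778.0]]
scene foot 146902 ((190.7838134765625, -55.753173828125), (1516.6373291015625, 1575.5206298828125), 89.90782928466797) [[-598.0, -813.0], [977.0, -815.0], [980.0, 701.0], [-596.0, 704.0]]
[-0.5541, 0.0307, -0.5026, -122.52]
```

Call:
move_arm([
  [[-0.037,0,-0.034,-8],[-0.074,0,-0.067,-16],[-0.111,0,-0.1,-24],[-0.148,0,-0.134,-32],[-0.185,0,-0.167,-40]],
], claw=0.085)

```text
time: 0.6
ee_pos: [0.3224, -0.2757, 0.231]
tcp_rot: [-90.0, 0.0, -116.2]
wrist_force: [0.7, -1.0, -0.1]
opening: 0.0851
```

Call:
move_arm([
  [[-0.049,0.003,-0.002,-8],[-0.098,0.006,-0.004,-16],[-0.147,0.009,-0.005,-24],[-0.196,0.012,-0.007,-32],[-0.245,0.015,-0.009,-40]],
])

```text
time: 1.1
ee_pos: [0.4239, -0.0523, 0.2161]
tcp_rot: [-90.0, -0.0, -76.2]
wrist_force: [0.5, -1.4, -0.4]
opening: 0.0851
```

Run:
```python
from h import *
from workcell import get_obs
o=get_obs();print(o["q"].round(1),togo(o,[.526,.178,.2],-34.5))
```

```text
[ -7.  -12.   -7.8  94.2  -0.   69.2] [-0.1993, 0.0161, 0.1541, -41.69]
```

q6 is on the good branch (yaw = q1 − q6).

Call:
move_arm([
  [[-0.037,0.003,0.029,-8.3],[-0.075,0.006,0.058,-16.6],[-0.112,0.01,0.087,-25],[-0.15,0.013,0.116,-33.4],[-0.187,0.016,0.145,-41.7]],
])

```text
time: 1.6
ee_pos: [0.5213, 0.1634, 0.1998]
tcp_rot: [-90.0, 0.0, -34.5]
wrist_force: [1.3, -0.9, 0.4]
opening: 0.085
```

Call:
move_arm([
  [[0,0,0,0],[0,0,0,0]],
])

```text
time: 1.8
ee_pos: [0.5207, 0.162, 0.1993]
tcp_rot: [-90.1, 0.1, -34.8]
wrist_force: [-0.8, -0.4, 0.3]
opening: 0.0849
```

Run:
```python
from h import *
from workcell import *
o=get_obs();print(o["q"].round(1),o["ee_pos"],o["tcp_rot"],togo(o,[.526,.178,.066],-34.5))
c=camera("scene"); im=c["color"].copy()
for p in([.526,.178,.11],o["ee_pos"]):
    u=proj(c,p)[0]; cv2.circle(im,tuple(int(round(x)) for x in u),2,(0,0,255),-1)
cv2.imwrite("pics/s1.png",cv2.resize(im[150:330,290:490],None,fx=3,fy=3,interpolation=2))
```

```text
[17.3  3.9  5.4 91.6 -0.  52.1] [0.52072523 0.1619898  0.19925684] [-9.01066475e+01  6.98657540e-02 -3.47656091e+01] [-0.0048, 0.1333, 0.0162, -0.27]
```

View pics/s1.png

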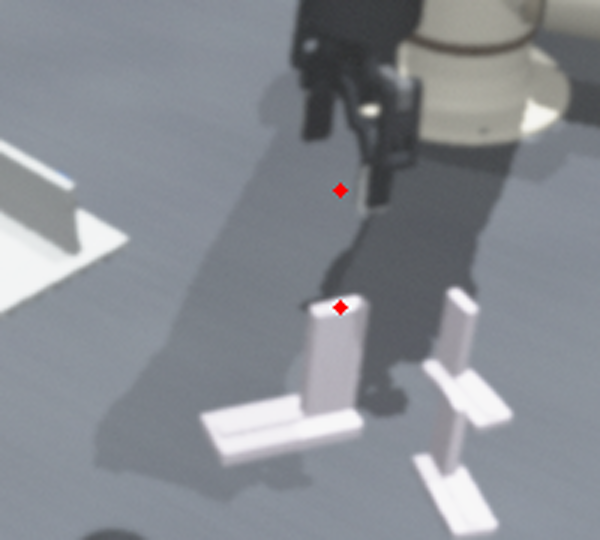

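The red dot at crop (340,307) sits centred on the blade's top, so the estimate holds. I'll descend astride it.

Call:
move_arm([
  [[-0.005,0.02,0.016,-0.3],[-0.005,0.05,0.016,-0.3],[-0.005,0.085,0.016,-0.3],[-0.005,0.12,0.016,-0.3],[-0.005,0.133,0.016,-0.3]],
])

```text
time: 2.35
ee_pos: [0.5243, 0.1754, 0.0645]
tcp_rot: [-90.2, 0.1, -34.7]
wrist_force: [-0.2, -1.1, -0.6]
opening: 0.0847
```

Call:
move_arm([
  [[0,0,0,0],[0,0,0,0],[0,0,0,0],[0,0,0,0],[0,0,0,0]],
], claw=0.03, newtons=20)

```text
time: 2.85
ee_pos: [0.5266, 0.1775, 0.0683]
tcp_rot: [-89.9, -0.1, -34.5]
wrist_force: [-0.5, 0.5, -0.0]
opening: 0.03
```

Run:
```python
from h import *
from workcell import *
o=get_obs();print(o["opening"],togo(o,[.526,.178,.066],-34.5))
c=camera("scene"); im=c["color"]
cv2.imwrite("pics/s2.png",cv2.resize(im[200:320,340:480],None,fx=5,fy=5,interpolation=2))
```

```text
0.03004013408108537 [-0.0008, 0.0023, 0.0001, -0.02]
```

View pics/s2.png

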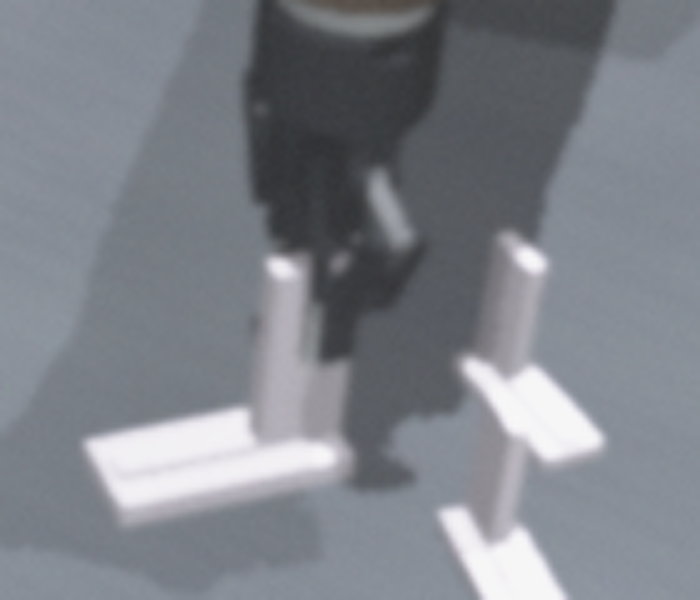

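The finger at crop px 315–355 sits toward the heel side of the blade (255–350). Some of that is parallax. I'll shift about 4 mm toward the foot and close.

Call:
move_arm([
  [[0.004,0.001,0,0],[0.004,0.001,0,0]],
])

```text
time: 3.1
ee_pos: [0.5297, 0.1749, 0.0662]
tcp_rot: [-90.0, -0.0, -34.5]
wrist_force: [-0.8, -0.5, 0.1]
opening: 0.03
```

Call:
move_arm([
  [[0,0,0,0],[0,0,0,0],[0,0,0,0],[0,0,0,0],[0,0,0,0]],
], claw=0.0, newtons=70)

```text
time: 3.6
ee_pos: [0.5294, 0.1751, 0.0663]
tcp_rot: [-90.0, -0.0, -34.5]
wrist_force: [1.0, -0.5, -0.0]
opening: 0.0113
```

Call:
move_arm([
  [[0,-0.01,0,0],[0,-0.03,0,0],[0,-0.05,0,0],[0,-0.07,0,0],[0,-0.07,0,0]],
])

```text
time: 4.1
ee_pos: [0.5304, 0.1754, 0.1393]
tcp_rot: [-89.8, -0.1, -34.5]
wrist_force: [0.3, -0.5, -3.2]
opening: 0.0111
```

Run:
```python
from h import *
from workcell import *
o=get_obs();print(o)
for n in("scene","top"):
    c=camera(n); np.savez(n+"2.npz",**c)
    if n=="scene": cv2.imwrite("pics/s3.png",cv2.resize(c["color"][160:300,330:470],None,fx=4,fy=4,interpolation=2))
    P=cloud(c); g=o["ee_pos"]
    q=sel(P,[g[0]-.11,g[1]-.11,.07],[g[0]+.13,g[1]+.08,.1]); print(n,len(q),q.mean(0),cv2.minAreaRect((q[:,:2]*1000).astype(np.float32)))
```

```text
{'time': 4.1, 'q': array([ 1.82959035e+01,  5.05063586e+00, -2.00230851e-02,  8.47049081e+01,
        1.13145074e-03,  5.28169469e+01]), 'qd': array([-0.0107738 ,  1.03320834, -3.44036548, -2.84982212, -0.04273565,
       -0.09945907]), 'joint_efforts': array([-3.26819594e-03, -5.37405539e+01,  4.86343682e+01,  9.93290059e-01,
       -4.75839700e-02,  3.15760590e-03]), 'ee_pos': array([0.53038443, 0.17537174, 0.13927716]), 'tcp_rot': array([-89.82050816,  -0.13473744, -34.52125221]), 'wrist_force': array([ 0.30325023, -0.51253388, -3.19981218]), 'torque': array([0.06627401, 0.0142866 , 0.04911744]), 'opening': 0.011137643770099391}
scene 907 [0.55981184 0.16364728 0.08563836] ((516.131591796875, 183.68191528320312), (52.6646842956543, 212.1183624267578), 58.23193359375)
top 533 [0.56905822 0.14540504 0.08293268] ((554.6968383789062, 158.32659912109375), (44.61931610107422, 109.11712646484375), 56.103355407714844)
```

View pics/s3.png

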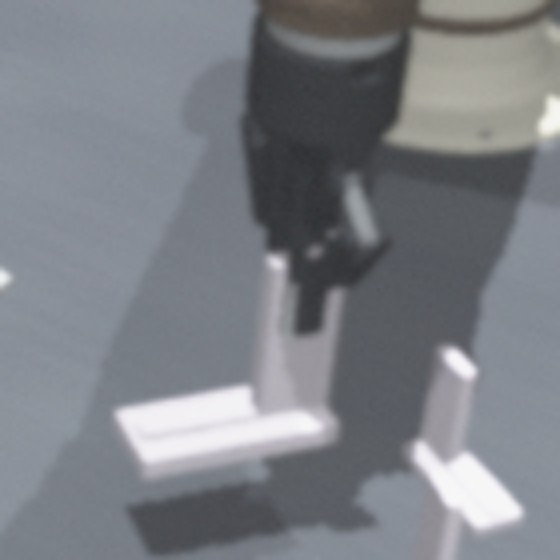

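The square is lifted upright and gripped about mid-blade. The top view gives the foot as 109×45 mm, with the heel about 25 mm ahead of the TCP. Now I carry it to the clear side of the corner.

Call:
move_arm([
  [[0.02,-0.031,-0.028,-2.5],[0.04,-0.031,-0.056,-5],[0.06,-0.031,-0.085,-8],[0.08,-0.031,-0.113,-11],[0.101,-0.031,-0.141,-13.4]],
])

```text
time: 4.7
ee_pos: [0.5318, 0.0003, 0.1657]
tcp_rot: [-90.0, 0.1, -21.0]
wrist_force: [-0.2, -0.3, -3.7]
opening: 0.0116
```

Run:
```python
from h import *
from workcell import get_obs
o=get_obs();print(o["q"].round(1),togo(o,[.5374,-.1726,.17],-7.7))
```

```text
[ 0.   1.8 -0.5 87.8  0.  21. ] [0.0671, -0.0043, -0.1594, -13.29]
```

Call:
move_arm([
  [[0.016,-0.003,-0.04,-3.3],[0.033,-0.003,-0.08,-6.6],[0.05,-0.003,-0.12,-10],[0.067,-0.003,-0.159,-13.3],[0.067,-0.003,-0.159,-13.3]],
])

```text
time: 5.2
ee_pos: [0.5369, -0.1751, 0.1681]
tcp_rot: [-90.1, 0.2, -8.0]
wrist_force: [0.1, 0.6, -4.5]
opening: 0.0115
```

Call:
move_arm([
  [[0,0.02,0,0],[0,0.04,0,0],[0,0.055,0,0],[0,0.055,0,0]],
])

```text
time: 5.6
ee_pos: [0.5363, -0.1701, 0.1119]
tcp_rot: [-89.9, 0.3, -7.8]
wrist_force: [-0.6, 0.7, -3.7]
opening: 0.0111
```

Run:
```python
from h import *
from workcell import *
o=get_obs();print(o["ee_pos"],o["tcp_rot"],o["wrist_force"],togo(o,[.5374,-.1726,.0763],-7.7))
cv=camera("top"); P=cloud(cv); g=o["ee_pos"]
# foot top at ~ z .0475+.012
zf=g[2]-.0663+.012
q=sel(P,[g[0]-.03,g[1]-.06,zf-.008],[g[0]+.14,g[1]+.06,zf+.008]); print("foot",len(q),cv2.minAreaRect((q[:,:2]*1000).astype(np.float32)))
c=camera("scene"); np.savez("scene3.npz",**c); np.savez("top3.npz",**cv)
a=cv2.resize(c["color"][130:270,210:350],(400,400),interpolation=2); b=cv2.resize(cv["color"][200:320,330:450],(400,400),interpolation=2)
cv2.imwrite("pics/s4.png",np.hstack([a,b]))
```

```text
[ 0.53628479 -0.1700572   0.11194504] [-89.94857627   0.30038116  -7.81019106] [-0.57082945  0.65512765 -3.7044508 ] [0.0015, 0.0356, -0.0024, -0.11]
foot 93 ((568.5352783203125, -153.92129516601562), (8.484414100646973, 108.01847076416016), 81.84293365478516)
```

View pics/s4.png

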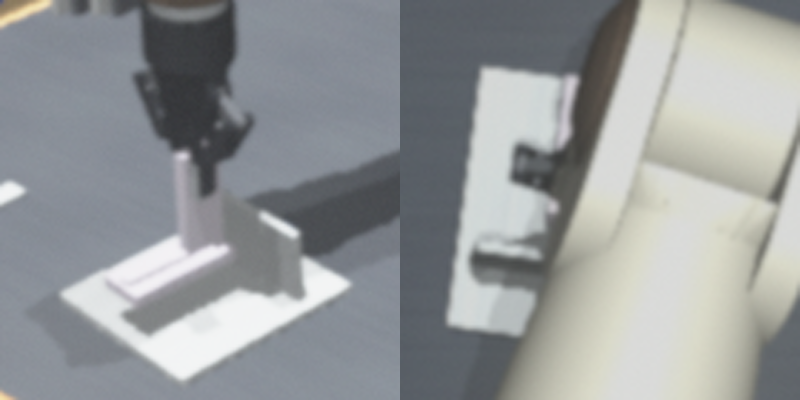

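The square hangs straight above the base on the clear side. I'll check the offset and angle against the base using the scene camera alone.

Run:
```python
from h import *
c=dict(np.load("scene3.npz")); P=cloud(c); c0=dict(np.load("scene0.npz"));P0=cloud(c0)
q=sel(P,[.49,-.24,.048],[.66,-.10,.068])
u=np.array([-.9923,.1241]);n=np.array([-.1241,-.9923]);o=np.array([.4828,-.1664])
a=(q[:,:2]-o)@u*1000;b=(q[:,:2]-o)@n*1000
k=(a<-85)&(a>-150); print("foot a",np.percentile(a[a>-150],[1,99]),"b far end",np.percentile(b[k],[1,50,99]))
for lo in range(-145,-60,20):
    s=(a>lo)&(a<lo+20)
    if s.sum()>10: print(lo,s.sum(),np.percentile(b[s],[3,97]).round(1))
q=sel(P0,[.3,-.35,.006],[.75,0,.0145]); a=(q[:,:2]-o)@u*1000;b=(q[:,:2]-o)@n*1000
s=(a>-160)&(a<-20); print("base b",np.percentile(b[s],[2,98]),"a",np.percentile(a[abs(b)<60],[1,99]))
for lo in range(-140,-20,30):
    s=(a>lo)&(a<lo+30); print(lo,np.percentile(b[s],[2,98]).round(1))
q=sel(P0,[.3,-.35,.03],[.75,0,.1]); a=(q[:,:2]-o)@u*1000;b=(q[:,:2]-o)@n*1000
print("plate b",np.percentile(b,[1,99])); s=abs(b)<60
print("front face fit a=k z+c",np.polyfit(q[s&(q[:,2]<.078),2]*1000-10,a[s&(q[:,2]<.078)],1))
```

```text
foot a [-142.99829001   -4.9986854 ] b far end [-26.13368264  -8.89918738  19.89761005]
-145 137 [-25.4  18.6]
-125 116 [-25.8  17.5]
-105 107 [-25.3  18.4]
-85 105 [-25.8  17.1]
-65 67 [-26.7  -5.8]
base b [-85.32820697  80.68914495] a [-147.67621652   48.38876748]
-140 [-85.   80.5]
-110 [-85.4  79.6]
-80 [-85.4  80.9]
-50 [-85.5  79.5]
plate b [-86.91815809  72.1709653 ]
front face fit a=k z+c [-0.15088555  0.80823954]
```

Offset is under 2 mm and the angle is good. The plate leans about 0.15 rad and the heel is about 33 mm from the corner. Lowering.

Call:
move_arm([
  [[0,0.015,-0.002,0],[0,0.025,-0.002,0],[0,0.03,-0.002,0],[0,0.032,-0.002,0],[0,0.032,-0.002,0]],
])

```text
time: 6.2
ee_pos: [0.5375, -0.1728, 0.083]
tcp_rot: [-90.0, 0.0, -7.8]
wrist_force: [0.1, -0.1, -3.3]
opening: 0.0113
```

Call:
move_arm([
  [[0,0.001,0,0],[0,0.002,0,0],[0,0.003,0,0],[0,0.003,0,0]],
])

```text
time: 6.6
ee_pos: [0.5376, -0.1728, 0.0803]
tcp_rot: [-90.0, 0.0, -7.8]
wrist_force: [-0.2, 0.1, -3.4]
opening: 0.011
```

Call:
move_arm([
  [[0,0.001,0,0],[0,0.002,0,0],[0,0.003,0,0],[0,0.003,0,0]],
])

```text
time: 7.0
ee_pos: [0.5375, -0.1728, 0.0771]
tcp_rot: [-90.0, 0.0, -7.8]
wrist_force: [-0.4, -1.0, -3.9]
opening: 0.0113
```

Call:
move_arm([
  [[0,0.0005,0,0],[0,0.001,0,0],[0,0.001,0,0]],
])

```text
time: 7.3
ee_pos: [0.5376, -0.1728, 0.0766]
tcp_rot: [-90.0, -0.0, -7.8]
wrist_force: [-1.5, 0.4, -0.8]
opening: 0.0115
```

Call:
move_arm([
  [[0,0.0005,0,0],[0,0.001,0,0],[0,0.001,0,0]],
])

```text
time: 7.6
ee_pos: [0.5375, -0.1728, 0.0763]
tcp_rot: [-90.0, -0.0, -7.8]
wrist_force: [-5.5, 1.2, 6.9]
opening: 0.0113
```

Foot is down with about 10 N. Sliding heel-first.

Call:
move_arm([
  [[-0.004,0,0,0],[-0.008,0,0,0],[-0.012,0,0,0],[-0.016,0,0,0],[-0.018,0,0,0]],
])

```text
time: 8.1
ee_pos: [0.5204, -0.1706, 0.0763]
tcp_rot: [-90.0, -0.2, -7.8]
wrist_force: [6.9, -1.2, 5.7]
opening: 0.0108
```

Call:
move_arm([
  [[-0.001,0,0,0],[-0.002,0,0,0],[-0.003,0,0,0],[-0.004,0,0,0],[-0.005,0,0,0]],
])

```text
time: 8.6
ee_pos: [0.5157, -0.17, 0.0763]
tcp_rot: [-90.0, -0.2, -7.8]
wrist_force: [6.4, -0.3, 7.4]
opening: 0.0109
```

Call:
move_arm([
  [[-0.001,0,0,0],[-0.002,0,0,0],[-0.003,0,0,0],[-0.004,0,0,0],[-0.004,0,0,0]],
])

```text
time: 9.1
ee_pos: [0.512, -0.1694, 0.0763]
tcp_rot: [-90.0, -0.2, -7.8]
wrist_force: [6.6, -0.8, 6.0]
opening: 0.0112
```

Call:
move_arm([
  [[-0.001,0,0,0],[-0.002,0,0,0],[-0.003,0,0,0],[-0.003,0,0,0]],
])

```text
time: 9.5
ee_pos: [0.509, -0.1691, 0.0763]
tcp_rot: [-90.0, -0.2, -7.8]
wrist_force: [6.7, -1.0, 6.0]
opening: 0.0109
```

Call:
move_arm([
  [[-0.0007,0,0,0],[-0.0014,0,0,0],[-0.002,0,0,0],[-0.002,0,0,0]],
])

```text
time: 9.9
ee_pos: [0.507, -0.1688, 0.0763]
tcp_rot: [-90.0, -0.2, -7.8]
wrist_force: [6.4, -0.7, 5.7]
opening: 0.0115
```

Run:
```python
from h import *
from workcell import *
o=get_obs();print(o["ee_pos"],o["tcp_rot"],o["wrist_force"],o["torque"])
c=camera("scene"); P=cloud(c)
u=np.array([-.9923,.1241]);n=np.array([-.1241,-.9923]);oo=np.array([.4828,-.1664])
q=sel(P,[.42,-.3,.025],[.56,0,.078]); a=(q[:,:2]-oo)@u*1000;b=(q[:,:2]-oo)@n*1000
s=(b>28)&(b<72)&(abs(a)<25); f=np.polyfit(q[s,2]*1000-10,a[s],1); print("plate",s.sum(),f)
q=sel(P,[.45,-.25,.017],[.66,-.1,.027]);a=(q[:,:2]-oo)@u*1000;b=(q[:,:2]-oo)@n*1000
s=(a<-40)&(abs(b)<40); print("foot a,b",np.percentile(a[s],[1,2]),np.percentile(b[s],[3,97]))
cv2.imwrite("pics/s5.png",cv2.resize(c["color"][130:270,220:360],(560,560),interpolation=2))
```

```text
[ 0.50701432 -0.16877001  0.0762666 ] [-90.02400389  -0.18887919  -7.81634274] [ 6.36595497 -0.68886627  5.74064202] [-0.15023166 -1.31876342  0.07594691]
plate 71 [-0.01307482 -1.37688158]
foot a,b [-113.93291168 -113.52627863] [-23.87412421  21.25719284]
```

View pics/s5.png

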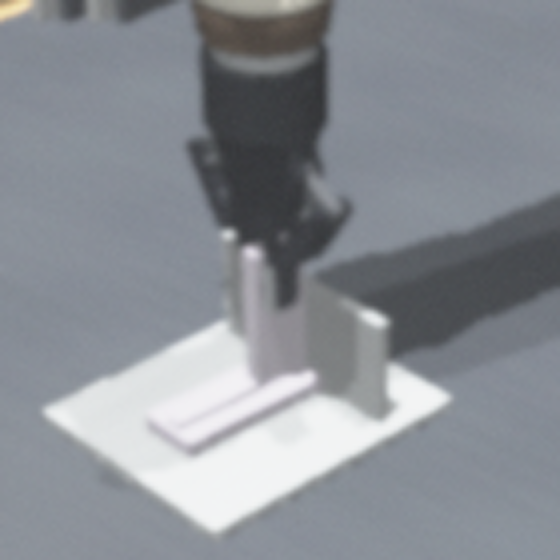

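The square is about 3 mm short of the corner and the plate is nearly upright. Creeping on until the heel stops hard.

Call:
move_arm([
  [[-0.0005,0,0,0],[-0.001,0,0,0],[-0.001,0,0,0]],
])

```text
time: 10.25
ee_pos: [0.5063, -0.1687, 0.0763]
tcp_rot: [-90.0, -0.2, -7.8]
wrist_force: [6.7, -1.5, 5.5]
opening: 0.0112
```

Call:
move_arm([
  [[-0.0005,0,0,0],[-0.001,0,0,0],[-0.001,0,0,0]],
])

```text
time: 10.55
ee_pos: [0.5059, -0.1686, 0.0764]
tcp_rot: [-90.0, -0.3, -7.8]
wrist_force: [9.3, -0.8, 3.0]
opening: 0.0116
```

Call:
move_arm([
  [[-0.0005,0,0,0],[-0.001,0,0,0],[-0.001,0,0,0]],
])

```text
time: 10.85
ee_pos: [0.5053, -0.1685, 0.0765]
tcp_rot: [-90.0, -0.3, -7.8]
wrist_force: [11.9, -1.7, 3.3]
opening: 0.0114
```

The heel has stopped: force rises, the TCP lifts slightly and pitch goes to −0.3°. I'll press down harder so the foot stays flat, and ease the push slightly.

Call:
move_arm([
  [[0.0005,0.0007,0,0],[0.0008,0.0014,0,0],[0.0008,0.002,0,0],[0.0008,0.002,0,0],[0.0008,0.002,0,0]],
])

```text
time: 11.35
ee_pos: [0.5061, -0.1687, 0.0763]
tcp_rot: [-90.0, -0.4, -7.8]
wrist_force: [5.8, 0.7, 18.4]
opening: 0.0108
```

```bash
cat > chk.py <<'E'
from h import *
from workcell import *
o=get_obs();print(o["ee_pos"].round(5),o["tcp_rot"].round(2),o["wrist_force"].round(1),o["torque"].round(2))
Ps=[cloud(camera("scene")) for _ in range(4)]
u=np.array([-.9923,.1241]);n=np.array([-.1241,-.9923]);oo=np.array([.4828,-.1664])
Q=np.nanmean(Ps,0)
q=sel(Q,[.42,-.3,.022],[.56,0,.08]); a=(q[:,:2]-oo)@u*1000;b=(q[:,:2]-oo)@n*1000
s=(b>30)&(b<70)&(abs(a)<12); r=cv2.fitLine(np.c_[q[s,2]*1000,a[s]].astype(np.float32),cv2.DIST_HUBER,0,.01,.01).ravel(); print("plate lean",s.sum(),-r[1]/r[0],"a at z=10",r[3]-(r[2]-10)*r[1]/r[0])
q=sel(Q,[.45,-.25,.016],[.66,-.1,.030]);a=(q[:,:2]-oo)@u*1000;b=(q[:,:2]-oo)@n*1000
s=(a<-45)&(a>-110)&(b>10)&(b<18)|(a<-45)&(a>-110)&(abs(b)<18); s1=(a<-40)&(abs(b)<40)
print("foot far end",np.percentile(a[s1],1),"b",np.percentile(b[s1],[3,97]).round(1),"top z slope",np.polyfit(a[s],q[s,2]*1000,1),s.sum())
q=sel(Q,[.45,-.25,.03],[.53,-.1,.065]);a=(q[:,:2]-oo)@u*1000;b=(q[:,:2]-oo)@n*1000
s=(a<-36)&(a>-46)&(abs(b)<12); print("blade front a=k z+c",s.sum(),np.polyfit(q[s,2]*1000-10,a[s],1) if s.sum()>9 else "")
E
python3 chk.py
```

```text
[ 0.50606 -0.16866  0.07634] [-90.04  -0.4   -7.8 ] [ 5.8  0.7 18.4] [ 0.07 -1.05  0.13]
plate lean 71 -0.015962588 a at z=10 -1.8165946
foot far end -112.4220346546992 b [-22.8  20.8] top z slope [-3.68821700e-03  2.50525246e+01] 218
blade front a=k z+c 54 [-2.81607359e-03 -4.05798781e+01]
```

```bash
cat > chk2.py <<'E'
from h import *
from workcell import *
u=np.array([-.9923,.1241]);n=np.array([-.1241,-.9923]);oo=np.array([.4828,-.1664])
def ab(q): return (q[:,:2]-oo)@u*1000,(q[:,:2]-oo)@n*1000
P0=cloud(dict(np.load("scene0.npz")))
def plate(P,tag):
    q=sel(P,[.42,-.3,.022],[.56,0,.08]);a,b=ab(q); s=(b>30)&(b<70)&(abs(a+.1*0)<25)
    z=q[s,2]*1000-10; f=np.polyfit(z,a[s],1); r=a[s]-np.polyval(f,z); s2=abs(r)<3; f,cv=np.polyfit(z[s2],a[s][s2],1,cov=True)
    print(tag,"plate lean",-f[0],"+-",cv[0,0]**.5,"a0",f[1],s2.sum())
def base(P,tag):
    q=sel(P,[.4,-.3,.005],[.66,0,.016]);a,b=ab(q); s=(a<-20)&(a>-135)&(b>35)&(b<75)
    print(tag,"base slope",np.polyfit(a[s],q[s,2]*1000,1),s.sum())
plate(P0,"start");base(P0,"start")
P=np.nanmean([cloud(camera("scene")) for _ in range(6)],0)
plate(P,"now");base(P,"now")
q=sel(P,[.45,-.25,.016],[.66,-.1,.030]);a,b=ab(q); s=(a<-45)&(a>-108)&(abs(b)<17); print("foot slope",np.polyfit(a[s],q[s,2]*1000,1))
E
python3 chk2.py
```

```text
start plate lean 0.11291292648374279 +- 0.005910610409100171 a0 -1.3282799172853486 155
start base slope [1.58287006e-03 1.18050735e+01] 383
now plate lean -0.01865865227296385 +- 0.005049761307874535 a0 -1.7529147110476113 73
now base slope [1.91609306e-04 1.17334694e+01] 380
foot slope [-5.08866855e-03  2.52151446e+01]
```

The foot slope reads about 5 mrad toe-up, matching the −0.4° tool pitch caused by arm compliance under load. I'll ease the push, press a bit more, and loosen the grip briefly so the square pivots flat in the pads.

Call:
move_arm([
  [[0.0003,0.0004,0,0],[0.0003,0.0008,0,0],[0.0003,0.0008,0,0]],
])

```text
time: 12.15
ee_pos: [0.5063, -0.1687, 0.0763]
tcp_rot: [-90.0, -0.4, -7.8]
wrist_force: [3.4, 1.1, 24.2]
opening: 0.0112
```

Call:
move_arm([
  [[0,0,0,0],[0,0,0,0],[0,0,0,0],[0,0,0,0],[0,0,0,0]],
], newtons=22)

```text
time: 12.65
ee_pos: [0.5063, -0.1687, 0.0763]
tcp_rot: [-90.0, -0.4, -7.8]
wrist_force: [4.0, 0.0, 24.5]
opening: 0.0109
```

```bash
python3 chk2.py; python3 chk.py
```

```text
start plate lean 0.11291292648374279 +- 0.005910610409100171 a0 -1.3282799172853486 155
start base slope [1.58287006e-03 1.18050735e+01] 383
now plate lean -0.016208001167540547 +- 0.0044064266943908085 a0 -1.6932800075214411 70
now base slope [9.04811397e-05 1.17496144e+01] 383
foot slope [-4.61669081e-04  2.52168843e+01]
[ 0.50627 -0.16872  0.07627] [-90.05  -0.41  -7.8 ] [ 4.7  0.4 24.3] [ 0.29 -0.37  0.12]
plate lean 71 -0.00992435 a at z=10 -1.626928
foot far end -112.39393961308801 b [-22.7  20.4] top z slope [-2.08638142e-03  2.50954358e+01] 217
blade front a=k z+c 54 [ 9.93519706e-03 -4.11765199e+01]
```

Torque dropped and the foot is flat to within noise. I'll regrip firmly and push a little more to make sure the heel is hard on the stop.

Call:
move_arm([
  [[0,0,0,0],[0,0,0,0],[-0.0003,0.0002,0,0],[-0.0006,0.0004,0,0],[-0.001,0.0005,0,0]],
], newtons=70)

```text
time: 13.65
ee_pos: [0.506, -0.1687, 0.0763]
tcp_rot: [-90.1, -0.5, -7.8]
wrist_force: [6.6, 1.8, 26.7]
opening: 0.0111
```

Call:
move_arm([
  [[0,0,0,0],[0,0,0,0],[0,0,0,0]],
])

```text
time: 13.95
ee_pos: [0.506, -0.1687, 0.0763]
tcp_rot: [-90.1, -0.5, -7.8]
wrist_force: [5.4, -0.6, 25.2]
opening: 0.0112
```

```bash
python3 chk2.py; python3 chk.py
```

```text
start plate lean 0.11291292648374279 +- 0.005910610409100171 a0 -1.3282799172853486 155
start base slope [1.58287006e-03 1.18050735e+01] 383
now plate lean -0.026701510158826082 +- 0.00414036603385588 a0 -2.1183373494700426 70
now base slope [-1.44462398e-03  1.16887890e+01] 376
foot slope [-7.48230474e-03  2.50041761e+01]
[ 0.50601 -0.16866  0.07633] [-90.05  -0.52  -7.79] [ 6.1  0.6 25.3] [ 0.33 -0.88  0.17]
plate lean 71 -0.019383196 a at z=10 -1.8981674
foot far end -112.43850065218291 b [-22.7  20.1] top z slope [-8.84528399e-04  2.54519271e+01] 219
blade front a=k z+c 54 [ 1.20818583e-02 -4.11675376e+01]
```

Run:
```python
from workcell import *
import cv2
c=camera("scene")["color"]; cv2.imwrite("pics/s6.png",cv2.resize(c[150:250,230:350],(720,600),interpolation=2))
```

```text
(no output)
```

View pics/s6.png

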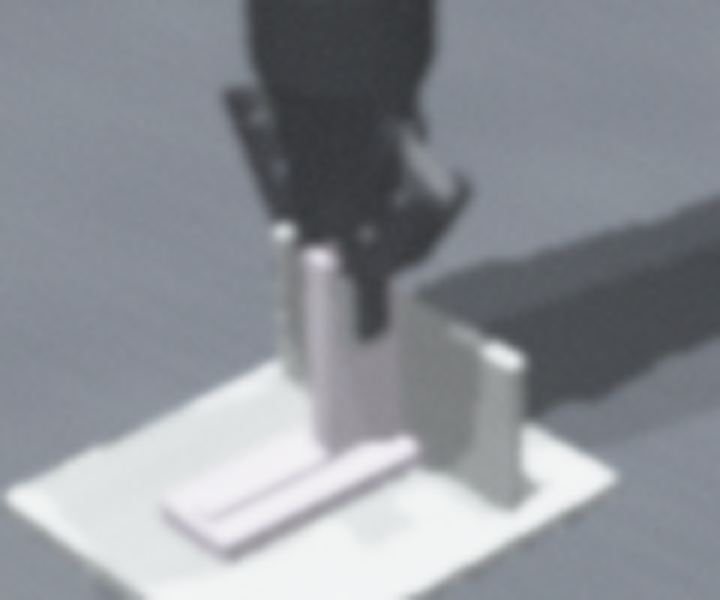

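The heel is at the plate's foot (crop 415,445), the blade back lies along the plate, and the plate stands upright (edge 520,360–510,500). The foot is flat on the base. Handing in.

```bash
python3 -c "
from workcell import *
o=get_obs();print(o['time'],o['wrist_force'],o['opening']);print(job_done())"
```

```text
14.5 [ 6.48870134  0.33863443 25.96108267] 0.01129134242471444
the job is handed in; nothing more can be done
None
```

I gripped the largest square by its blade, set it on the base plate and slid it heel first into the middle of the corner. The heel came to a hard stop and the leaning plate came upright. I handed it in at 14.5 s, still gripping at 70 N, pressing down about 26 N and into the corner about 6 N.

**Position:** in the scene camera the square sits within about 1–2 mm of the middle of the corner. The heel end was steady over the last three checks and within about 1 mm of the plate's foot.

**Checks that disagreed or stayed unsure:**
- **Plate lean:** it read −0.01 to −0.03 rad, so the plate may be slightly past square. The same fit gave 0.11 or 0.15 for the starting lean depending on the area used, so I trust it only to about ±0.02.
- **Foot flatness:** the foot slope read between −1 and −7 mrad toe-up at the end, which is mostly noise. The foot had tipped up about 5 mrad at the toe when the heel first stopped. I let it level by briefly easing the grip, then the final push tilted the tool another 0.1°.
- **Back contact:** when the heel stopped, the tilt may have pushed the plate's top back slightly, so a gap of a few tenths of a millimetre there is possible.

The tin, pipe, bar, hammer and smaller squares were not touched.

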